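# Put the remotes away in the lidded box

### The arm

A 6-joint arm with a two-finger parallel gripper is mounted at the origin on the work surface. World frame = base frame: x ahead of the robot, y to its left, z up, the work surface at z = 0. Lengths are in m, angles in rad, forces in N, time in s.
With the tool pointing down it reaches from about 0.4 to 0.825 m from the base axis. Payload 7 kg.
Tool frame: the origin (TCP) lies at the very end of the fingers, on their centre line; the grasp point (between the pads) lies 19 mm behind it; z points along the fingers, x is the direction in which the jaws open and shut, and the axes are right-handed (so a half turn about z gives the same grasp; the last joint's range is limited). The gripper opens to 88 mm and grips with 3 to 60 N. Pads are 19 mm wide; open, the fingers measure 130 mm over their backs; the gripper's body (78 mm by 193 mm) begins 47 mm behind the grasp point.
Start: joints at [-1.01, 0.359, 0.012, 0, -1.224, -0.288], TCP at [0.182, -0.65, 0.227] pointing down, gripper open.
Joint ranges: [-3.07, 3.07], [-1.43, 2.12], [-1.02, 1.25], [-3.03, 1.67], [-3.05, -0], [-3.03, 3.03]. Speed limits (rad/s): [2.39, 2.39, 3.01, 3.14, 3.14, 3.14].

### API

Orientations are given as [roll, pitch, yaw] about the fixed x, y, z axes, in that order (R = Rz(yaw) Ry(pitch) Rx(roll)).
In Python, from station import telemetry, grab_frame, arm, regions_of, pinpoint gives the robot as it stands. The module is installed in compiled form; this text tells all that it offers.
- The arm moves only by the shell command python3 -m inch 'ROWS' [FORCE]. ROWS is text: rows parted by semicolons, each of 7 numbers parted by spaces: the opening, from 0 (shut) to 1 (fully open), then the shift along the world's x, y, z in cm, then the turn, a rotation vector about the world's x, y, z in degrees. A call has 1 to 12 rows; each row is the pose to reach, as a shift and turn from the pose measured when the call began; what a row does not reach only later rows make up. A row lasts 1/8 s, in which the tool goes at most 62.5 mm and 10.7 degrees, less where a joint would pass 70% of its speed; a pose out of reach is approached as far as the arm can. A call with a gripper value outside its range is refused whole. The fingers move at their own pace and stop on an object; FORCE is the grip in N (left out, the last holds). Time passes only in rows, so rows that repeat a pose let the fingers close. It gives the time, the measured TCP pose, the force and the opening at its end, in the units of the state.
- telemetry.get_state(): the state, without advancing time (a new reading comes with each control period).
- grab_frame(name): name is "side" or "top" or "wrist"; returns a dict with "pixels" (420x560x3 uint8, red, green, blue), "fx", "fy", "cx", "cy" (pixels), "R" (3x3) and "t" (3): a world point X has camera coordinates R X + t. Camera axes: x right, y down, z forward; pixel columns grow to the right and rows downward; lengths in m; the calibration is good to about 2 mm. A picture is of the moment at which its call begins. There is no depth.
- arm.job_done(): hands the job in, once; it reports no verdict.
Trained networks look in the newest picture that a camera, given by its name, has taken for a name from the list of things; names that differ only in an ending like _2 or _b are one class to them, and where a whole thing is asked for, a point or a joint stands for the part that bears it (a point fixed in the world has none). Each returns a list of dicts, best first, with "p" (0 to 1); they miss things now and then, are a little off and sometimes report something else, mostly with a low value. They report only what shows in the picture. A call takes as long as a camera call.
- regions_of(camera, name): "pixels" (420x560 bool, what is visible of it) and "bbox" ([left, top, right, bottom] in pixels, round what is visible of it).
- pinpoint(camera, name): "location" ([column, row] in pixels: a listed point, or the origin of a listed thing).
The state is a dict: "t": time; "q": joint angles; "qd": joint speeds; "joint_efforts": joint torques, N m; "eef_pos": TCP position; "ee_rot": TCP orientation; "force": force on the tool from outside, world axes, zero at the start; "moment": the same for the moment, N m; "width": finger opening in m.
Only numpy, scipy, OpenCV 4.12 (cv2) and the standard library are available. Lean on these libraries where they do the work, as an engineer would, in place of code of your own. Each camera call takes 0.05 s, during which the arm holds its last target. There are 200 camera calls.

### The job

Take the letter opener and work its blade into the notch under the front edge of the wooden box's flush lid, lever the lid up with it, and swing the lid fully open so that it stays. Lay every TV remote in the box while it is open, then close the lid fully; leave the letter opener lying lengthwise on its marble slab again and do not knock over the cup or push away the candle, the cup or the stack of coasters.

Things in the scene. Friction and masses are not known exactly. Their poses are not given: they have to be found in the camera images.
- box: dark wooden box, fixed, 158 deep (x) x 240 wide (y) x 50 high to the rim, plus the flush 10 thick lid (no knob, no overhang); walls and floor 6 thick, inside 146 x 228 and 44 deep. Origin at the centre of its underside; -x is its front, the side with the notch, which faces world -y within 0.2 rad; the hinge is at its back (+x), z up
- notch (a point): centre of the notch cut in the upper edge of the box's front wall, on its outer face, 45 above the table; the notch is 80 wide (along box y) and 10 high, directly under the lid: from 40 to 50 above the table. A thin brass strip let into the lid top marks this edge. Axes as the box
- lid (a joint): opening angle of the lid in rad: 0 shut, 1.8 fully open (a stop, leaning a little back past upright). The lid (158 x 240 x 10, 200 g) turns on the box's back upper edge; its stiff hinge (0.22 N m of friction) holds it at whatever angle it is left; about 3 N at its front edge lifts it
- lid_edge (a point): middle of the lid's free (front) edge at its underside; 158 from the hinge; with the lid shut it lies 50 above the table. Axes turn with the lid and equal the box's when shut
- lid_hinge (a point): middle of the hinge line, at box (79, 0, 50) mm, in the plane of the lid's underside; the lid turns about box y
- slab: a low flat marble slab 210 (x) x 80 (y) x 8 high, fixed to the table, to the left of the box; origin at the centre of its underside, x along its length. The letter opener lies on it lengthwise
- opener: letter opener, 180 long, 90 g: wooden handle 24 wide x 20 high from x = -90 to 0, flat blunt steel blade 20 wide x 4 thick from x = 0 to 90, at mid-height of the handle (8 to 12 above its underside). Origin on the underside where handle and blade meet, x towards the tip, z up; balances at x = -32. At first it lies on the slab, underside 8 above the table, tip towards the robot
- opener_tip (a point): end of the opener's blade, at (90, 0, 10) mm in its frame
- remote1: a black TV remote control, a flat bar 110 long x 36 wide x 22 high, lying buttons up on the table to the right of the box; origin at the centre of its underside, x along its length, z up through the button face; 63 to 117 g. May be absent (None)
- remote2: a black TV remote control, a flat bar 110 long x 36 wide x 22 high, lying buttons up on the table to the right of the box; origin at the centre of its underside, x along its length, z up through the button face; 63 to 117 g. May be absent (None)
- remote3: a black TV remote control, a flat bar 120 long x 40 wide x 22 high, lying buttons up on the table to the right of the box; origin at the centre of its underside, x along its length, z up through the button face; 63 to 117 g. May be absent (None)
- remote4: a black TV remote control, a flat bar 120 long x 40 wide x 22 high, lying buttons up on the table to the right of the box; origin at the centre of its underside, x along its length, z up through the button face; 63 to 117 g. May be absent (None)
- candle: a bystander among the remotes: low amber glass tealight candle, 48 across, 22 high; origin at the centre of its underside
- papercup: bystander: white cup, 72 across the rim, 90 high, standing to the right of the remotes; origin at the centre of its underside
- coasters: bystander: stack of round cork coasters, 94 across, 24 high, left of the box; origin at the centre of its underside

How it is judged:
By the outcome, as a careful person would: the job done as asked, in the order asked, and still so for the second after the job is handed in, with the robot touching nothing.
Of remote1, remote2, remote3, remote4 only 2 to 4 are there at a start; the rules pass over those that are not, and their reading is None.
At some moment in a run one of remote1, remote2, remote3, remote4 may be knocked a few centimetres aside while the robot is not near it.
Once in a run the grip may slacken for a moment while it holds something.
It also fails if it takes over 210 s, if anything falls off the work surface, if the arm or the gripper's body presses on something with over 40 N, if the wrist force passes 120 N, or if a joint passes its speed limit or range.

## Working session

There is one attempt and no reset: what is moved stays moved. The work goes in short steps, Python scripts to look and compute and a shell command to move; the robot and the scene stay as the last step left them, time stands still between calls to the robot, and variables do not carry over. Pictures are saved under pics/ and viewed, about 12 in all and at most 16, crops included, and the job is handed in when it is done.

```bash
mkdir -p pics; cat > h.py <<'E'
import numpy as np, cv2
from station import telemetry, grab_frame, arm, regions_of, pinpoint
def save(cam,name):
    f=grab_frame(cam); cv2.imwrite('pics/'+name+'.png',f['pixels'][:,:,::-1]); return f
def ray(f,px,z):
    d=np.array([(px[0]-f['cx'])/f['fx'],(px[1]-f['cy'])/f['fy'],1.0]); R=np.array(f['R']);t=np.array(f['t'])
    o=-R.T@t; d=R.T@d; return o+d*(z-o[2])/d[2]
def proj(f,X):
    c=np.array(f['R'])@np.array(X)+np.array(f['t']); return np.array([f['fx']*c[0]/c[2]+f['cx'],f['fy']*c[1]/c[2]+f['cy']])
def rect(f,mask,z):
    c,_=cv2.findContours(mask.astype(np.uint8),cv2.RETR_EXTERNAL,cv2.CHAIN_APPROX_NONE)
    c=max(c,key=cv2.contourArea)[:,0]
    P=np.array([ray(f,p,z)[:2]*1000 for p in c],np.float32)
    (cx,cy),(w,h),a=cv2.minAreaRect(P)
    if w<h: w,h,a=h,w,a+90
    a=(a+90)%180-90
    return [round(float(v),1) for v in (cx,cy,w,h,a)]
E
python3 - <<'E'
from h import *
s=telemetry.get_state(); print({k:np.round(v,3) for k,v in s.items()})
f=save('top','t0'); 
print('cam',-np.array(f['R']).T@np.array(f['t']))
H=dict(box=.06,slab=.008,opener=.02,remote1=.022,remote3=.022,candle=.022,papercup=.09,coasters=.024)
for n,z in H.items():
    for r in regions_of('top',n):
        if r['p']>.2: print(n,round(r['p'],2),r['bbox'],rect(f,r['pixels'],z))
for n,z in dict(notch=.045,lid_edge=.05,lid_hinge=.05,opener_tip=.018,opener=.008,box=0,slab=0).items():
    print(n,[(round(r['p'],2),np.round(r['location']),np.round(ray(f,r['location'],z)*1000)) for r in pinpoint('top',n)][:2])
save('side','s0')
E
```

```text
{'t': np.float64(0.0), 'q': array([-1.01 ,  0.359,  0.011, -0.   , -1.224, -0.288]), 'qd': array([ 0.001, -0.001, -0.002, -0.   ,  0.   , -0.   ]), 'joint_efforts': array([-2.0000e-03, -5.8271e+01,  2.9306e+01,  6.9970e+00,  7.0000e-03,
       -0.0000e+00]), 'eef_pos': array([ 0.182, -0.65 ,  0.226]), 'ee_rot': array([-3.141e+00, -2.000e-03,  1.844e+00]), 'force': array([ 0.848, -0.43 ,  0.665]), 'moment': array([ 0.006, -0.004,  0.022]), 'width': np.float64(0.088)}
cam [ 0.30947743 -0.02422896  1.40107922]
box 0.9 [205.9, 143.2, 267.6, 230.9] [582.5, 104.0, 246.1, 166.5, -2.1]
slab 0.72 [142.3, 193.0, 173.3, 263.4] [467.4, 353.4, 211.1, 84.3, 7.0]
opener 0.8 [145.0, 196.3, 155.3, 254.1] [461.1, 357.8, 179.9, 27.3, 9.4]
remote1 0.98 [368.6, 213.0, 381.9, 250.1] [463.2, -313.5, 111.2, 39.5, -9.8]
remote1 0.75 [318.6, 162.8, 330.8, 200.1] [611.0, -158.2, 112.7, 41.0, 5.5]
remote1 0.56 [360.9, 164.4, 378.3, 200.6] [621.8, -292.5, 118.8, 42.0, -7.5]
remote3 0.98 [368.6, 213.0, 381.9, 250.1] [463.2, -313.5, 111.2, 39.5, -9.8]
remote3 0.75 [318.6, 162.8, 330.8, 200.1] [611.0, -158.2, 112.7
[... 293 characters left out ...]
01.3, 97.0, 91.9, 47.7]
notch [(0.98, array([262., 186.]), array([591.,  27.,  45.])), (0.67, array([236., 187.]), array([585., 105.,  45.]))]
lid_edge [(0.69, array([261., 189.]), array([580.,  29.,  50.]))]
lid_hinge [(0.72, array([212., 187.]), array([584., 179.,  50.])), (0.57, array([367., 184.]), array([ 602., -291.,   50.]))]
opener_tip [(0.64, array([155., 261.]), array([356., 346.,  18.]))]
opener [(0.76, array([151., 226.]), array([463., 367.,   8.]))]
box [(0.73, array([213., 184.]), array([602., 184.,   0.])), (0.69, array([237., 188.]), array([592., 109.,   0.]))]
slab [(0.7, array([156., 226.]), array([465., 355.,   0.])), (0.57, array([157., 260.]), array([360., 345.,   0.]))]
```

View pics/t0.png

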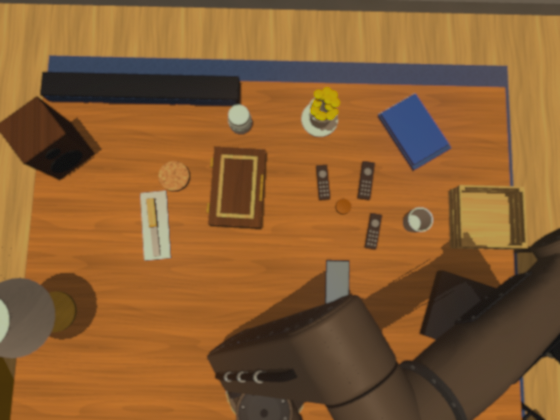

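View pics/s0.png

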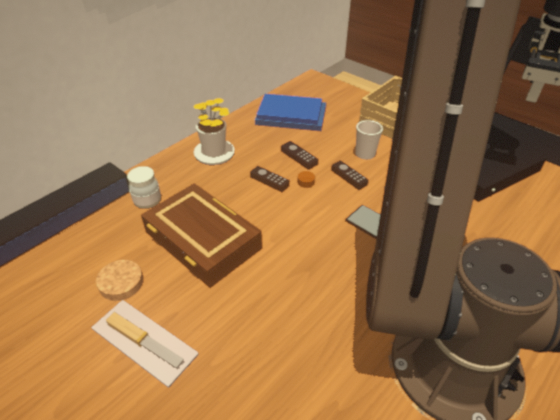

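The top view shows the box at pixels (237,187) with its brass strip and front on the right. The slab and opener are at (155,226), with the handle far and the tip near the robot. There are three remotes, and the candle is at (343,206), the cup at (420,219) and the coasters at (174,176). The side view agrees. I'll swing towards the opener for a close look.

```bash
python3 -m inch '1 10 10 5 0 0 20;1 20 20 8 0 0 40;1 30 30 10 0 0 60;1 36 40 10 0 0 80;1 36 40 10 0 0 90;1 36 50 10 0 0 100;1 36 60 10 0 0 110;1 36 70 10 0 0 120;1 36 80 10 0 0 130;1 33 90 10 0 0 140;1 30 98 10 0 0 150;1 30 98 10 0 0 160'; python3 -m inch '1 0 0 0 0 0 10;1 0 0 0 0 0 10;1 0 0 0 0 0 10'
python3 - <<'E'
from h import *
s=telemetry.get_state(); print(np.round(s['eef_pos'],3),np.round(s['ee_rot'],3),np.round(s['q'],2))
f=save('wrist','w1'); print('cam',np.round(-np.array(f['R']).T@np.array(f['t']),3), np.round(np.array(f['R'])[2],2))
for n,z in dict(opener=.02,slab=.008,box=.06).items():
    for r in regions_of('wrist',n):
        if r['p']>.2: print(n,round(r['p'],2),r['bbox'],rect(f,r['pixels'],z))
for n,z in dict(opener_tip=.018,opener=.008).items():
    print(n,[(round(r['p'],2),np.round(r['location']),np.round(ray(f,r['location'],z)*1000)) for r in pinpoint('wrist',n)][:2])
f=save('top','t1')
for n,z in dict(remote1=.022,opener=.02).items():
    for r in regions_of('top',n):
        if r['p']>.2: print(n,round(r['p'],2),r['bbox'],rect(f,r['pixels'],z))
im=cv2.hconcat([cv2.resize(cv2.imread('pics/w1.png'),(400,300)),cv2.resize(cv2.imread('pics/t1.png'),(400,300))]); cv2.imwrite('pics/c1.png',im)
E
```

```text
t: 2.35
eef_pos: [0.4777, -0.0049, 0.3174]
ee_rot: [-3.141, 0.001, -2.183]
force: [1.6, 0.1, -0.1]
width: 0.0876
t: 2.72
eef_pos: [0.4776, -0.0054, 0.3174]
ee_rot: [-3.141, 0.001, -2.014]
force: [-0.0, -0.3, -0.0]
width: 0.0877
[ 0.478 -0.005  0.317] [-3.141e+00  1.000e-03 -2.014e+00] [ 0.4  -0.02 -0.25 -0.   -1.34  0.73]
cam [ 0.552 -0.041  0.475] [-0.27  0.13 -0.95]
opener 0.73 [20.4, 223.0, 66.5, 257.3] [516.6, 366.7, 66.8, 37.2, 10.3]
slab 0.8 [6.2, 198.4, 95.8, 257.0] [516.4, 360.4, 113.1, 88.2, 7.5]
box 0.74 [52.9, 2.6, 256.6, 233.4] [586.1, 100.8, 239.6, 170.4, -1.8]
opener_tip [(0.62, array([400.,  53.]), array([ 539., -215.,   18.]))]
opener [(0.94, array([ 75., 266.]), array([463., 355.,   8.]))]
remote1 0.95 [365.1, 211.6, 383.1, 251.0] [462.5, -313.8, 112.4, 39.2, -10.1]
remote1 0.7 [336.0, 200.3, 353.3, 213.5] [538.6, -222.2, 48.6, 47.7, -44.5]
remote1 0.63 [359.6, 161.3, 376.3, 200.8] [621.3, -292.0, 122.2, 47.7, -8.3]
remote1 0.58 [318.8, 161.0, 332.0, 200.5] [611.3, -158.4, 111.5, 40.3, 5.3]
```

View pics/c1.png

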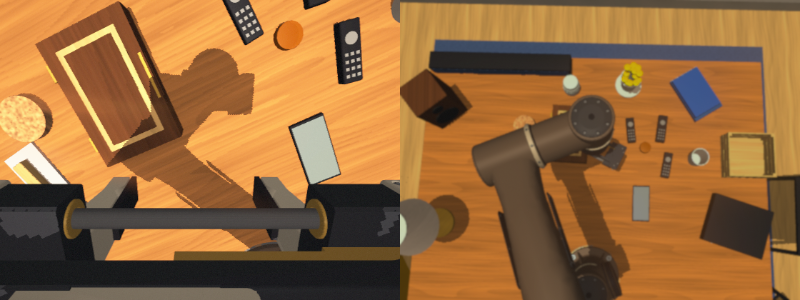

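Only three remotes are present. The arm hasn't reached the opener yet, so I'll continue.

```bash
python3 -m inch '1 -2 6 0 0 0 6;1 -3 12 0 0 0 12;1 -4 18 0 0 0 18;1 -5 24 0 0 0 25;1 -6 30 0 0 0 32;1 -6 36 0 0 0 32;1 -6 36 0 0 0 32;1 -6 36 0 0 0 32;1 -6 36 0 0 0 32;1 -6 36 0 0 0 32'
python3 - <<'E'
from h import *
s=telemetry.get_state(); print(np.round(s['eef_pos'],3),np.round(s['ee_rot'],3),np.round(s['q'],2))
f=save('wrist','w2')
for n,z in dict(opener=.019,slab=.008).items():
    for r in regions_of('wrist',n):
        if r['p']>.2: print(n,round(r['p'],2),r['bbox'],rect(f,r['pixels'],z))
for n,z in dict(opener_tip=.018,opener=.008,slab=0).items():
    print(n,[(round(r['p'],2),np.round(r['location']),np.round(ray(f,r['location'],z)*1000)) for r in pinpoint('wrist',n)][:2])
# handle by colour (yellowish wood) within opener mask
r=regions_of('wrist','opener')[0]; hsv=cv2.cvtColor(f['pixels'],cv2.COLOR_RGB2HSV)
m=r['pixels']&(hsv[:,:,1]>110); print('handle',rect(f,m,.028))
m=r['pixels']&(hsv[:,:,1]<80); print('blade',rect(f,m,.020))
E
```

```text
t: 4.42
eef_pos: [0.418, 0.3539, 0.3178]
ee_rot: [-3.14, 0.002, -1.452]
force: [0.0, -0.8, 0.1]
width: 0.0877
[0.418 0.354 0.318] [-3.140e+00  2.000e-03 -1.452e+00] [ 1.06  0.1  -0.12  0.   -1.35  0.63]
opener 0.92 [260.0, 62.1, 283.3, 195.3] [461.0, 360.4, 180.5, 25.8, 8.9]
slab 0.66 [245.6, 44.9, 305.1, 200.6] [467.8, 357.2, 211.2, 82.0, 7.2]
opener_tip [(0.98, array([275., 197.]), array([370., 345.,  18.]))]
opener [(0.89, array([274., 133.]), array([460., 358.,   8.]))]
slab [(0.94, array([275., 128.]), array([468., 357.,   0.]))]
handle [504.7, 366.6, 89.2, 23.2, 9.6]
blade [416.1, 351.0, 88.5, 22.1, 10.7]
```

View pics/w2.png

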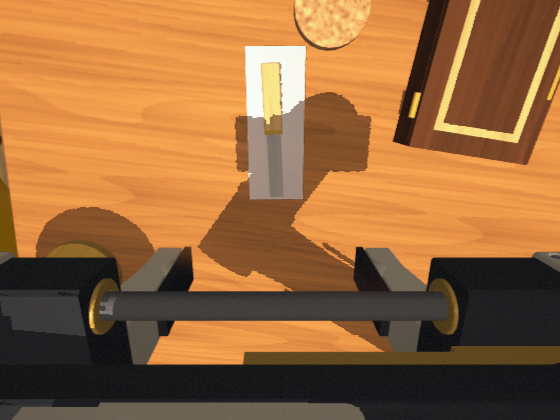

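```bash
python3 -m inch '0.6 4 0.5 -5 0 0 2.7;0.6 7.3 1 -10 0 0 2.7;0.6 7.3 1 -15 0 0 2.7;0.6 7.3 1 -20 0 0 2.7;0.6 7.3 1 -25 0 0 2.7;0.6 7.3 1 -28 0 0 2.7;0.6 7.3 1 -30 0 0 2.7;0.6 7.3 1 -30.5 0 0 2.7;0.6 7.3 1 -30.5 0 0 2.7;0.6 7.3 1 -30.5 0 0 2.7'; python3 -m inch '0.2 0 0 0 0 0 0;0 0 0 0 0 0 0;0 0 0 0 0 0 0;0 0 0 0 0 0 0;0 0 0 0 0 0 0;0 0 0 0 0 0 0' 55
```

```text
t: 6.02
eef_pos: [0.4912, 0.3653, 0.0136]
ee_rot: [-3.14, 0.002, -1.404]
force: [0.1, -0.4, -0.5]
width: 0.0527
t: 6.78
eef_pos: [0.4913, 0.3653, 0.0137]
ee_rot: [-3.139, 0.002, -1.404]
force: [-1.4, -0.9, 4.0]
width: 0.0235
```

```bash
python3 -m inch '0 0 0 5 0 0 0;0 0 0 10 0 0 0;0 0 -2 15 0 0 -10;0 2 -8 18 0 0 -20;0 4 -14 18 0 0 -30;0 6 -20 18 0 0 -40;0 8 -26 18 0 0 -50;0 9 -32 18 0 0 -60;0 9 -38 18 0 0 -70;0 9 -44 18 0 0 -80;0 9 -50 18 0 0 -90;0 9 -51 16 0 0 -101'; python3 - <<'E'
from h import *
s=telemetry.get_state(); print(np.round(s['eef_pos'],3),np.round(s['ee_rot'],3),np.round(s['q'],2),s['width'])
E
```

```text
t: 8.28
eef_pos: [0.5816, -0.1483, 0.1744]
ee_rot: [-3.139, 0.004, 3.111]
force: [0.0, 1.1, -1.5]
width: 0.0235
[ 0.582 -0.148  0.174] [-3.139  0.004  3.111] [ 0.08  0.27 -0.24  0.   -1.06 -0.11] 0.023507380062220626
```

```bash
cat >> h.py <<'E'
def hull_fit(views,dims,z0,x0,yaw0):
    "views: (frame,mask). fit x,y,yaw of an upright block dims by silhouette overlap"
    from scipy.optimize import minimize
    def cost(p,out=False):
        x,y,a=p; c,s=np.cos(a),np.sin(a); tot=[]
        for f,m in views:
            P=[]
            for i in(-.5,.5):
                for j in(-.5,.5):
                    for z in(z0,z0+dims[2]):
                        u,v=i*dims[0],j*dims[1]; P.append(proj(f,[x+c*u-s*v,y+s*u+c*v,z]))
            h=cv2.convexHull(np.array(P,np.float32)); im=np.zeros((420,560),np.uint8)
            cv2.fillConvexPoly(im,np.round(h*16).astype(np.int32),1,shift=4); im=im>0
            tot.append((im&m).sum()/(im|m).sum())
        return tot if out else -sum(tot)
    p=np.array([*x0,yaw0])
    r=minimize(cost,p,method='Nelder-Mead',options=dict(initial_simplex=p+np.array([[0,0,0],[.01,0,0],[0,.01,0],[0,0,.05]])))
    return r.x,cost(r.x,True)
E
python3 - <<'E'
from h import *
V=[]
for c in ('side','top'):
    f=save(c,c+'3'); r=regions_of(c,'box'); print(c,r[0]['p'],r[0]['bbox']); V.append((f,r[0]['pixels']))
    for n,z in dict(notch=.045,lid_edge=.05,opener_tip=.178).items():
        print(n,[(round(r['p'],2),np.round(r['location']),np.round(ray(f,r['location'],z)*1000)) for r in pinpoint(c,n)][:2])
print(hull_fit(V,(.158,.24,.06),0,(.583,.103),np.pi/2-.03))
print(hull_fit(V[:1],(.158,.24,.06),0,(.583,.103),np.pi/2-.03))
E
```

```text
side 0.59 [138.6, 188.2, 263.8, 290.0]
notch [(0.73, array([222., 215.]), array([575.,  45.,  45.])), (0.64, array([168., 241.]), array([605., 182.,  45.]))]
lid_edge [(0.57, array([307., 181.]), array([ 505., -180.,   50.])), (0.56, array([225., 208.]), array([585.,  27.,  50.]))]
opener_tip [(0.86, array([237., 150.]), array([596., -36., 178.])), (0.4, array([225., 213.]), array([468., 124., 178.]))]
top 0.79 [208.7, 170.1, 218.4, 225.8]
notch [(0.29, array([340., 209.]), array([ 525., -209.,   45.]))]
lid_edge [(0.33, array([212., 183.]), array([594., 180.,  50.]))]
opener_tip [(0.64, array([282., 183.]), array([574., -31., 178.]))]
(array([0.58456633, 0.10346018, 1.53492848]), [np.float64(0.9787262872628726), np.float64(0.04689966178128523)])
(array([0.58603205, 0.10448527, 1.54100897]), [np.float64(0.9784786139685977)])
```

View pics/side3.png

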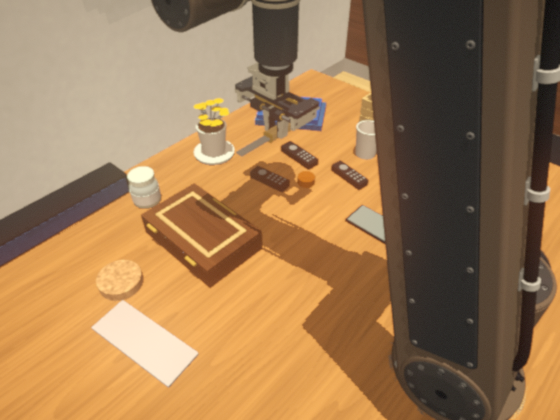

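```bash
python3 -m inch '0 0 1 -4 0 0 0;0 0 2 -8 0 0 0;0 0 3 -11 0 0 0;0 -0.2 3.5 -13.3 0 0 0;0 -0.2 3.5 -13.3 0 0 0;0 -0.2 3.5 -13.3 0 0 0;0 -0.2 3.5 -13.3 0 0 0'; python3 - <<'E'
from h import *
s=telemetry.get_state(); e=s['eef_pos']; print(np.round(e,4),np.round(s['ee_rot'],3))
a=s['ee_rot'][2]-np.pi/2; tip=e+np.array([.121*np.cos(a),.121*np.sin(a),.0043]); print('tip exp',np.round(tip,4),np.degrees(a))
f=save('side','s4'); print('expected px',proj(f,tip),'notch',proj(f,[.5835,.0255,.045]))
print([(round(r['p'],2),r['location']) for r in pinpoint('side','opener_tip')])
im=cv2.imread('pics/s4.png')[130:270,170:340]; cv2.imwrite('pics/s4c.png',cv2.resize(im,None,fx=4,fy=4,interpolation=cv2.INTER_CUBIC))
E
```

```text
t: 9.65
eef_pos: [0.5807, -0.1089, 0.0427]
ee_rot: [-3.14, 0.005, 3.124]
force: [-0.5, -0.4, -0.2]
width: 0.0237
[ 0.5807 -0.1089  0.0427] [-3.14   0.005  3.124]
tip exp [0.5829 0.0121 0.047 ] 88.97229178856455
expected px [230.2281993  206.02290493] notch [226.03155004 209.38957729]
[(0.92, [229.8, 202.1])]
```

View pics/s4c.png

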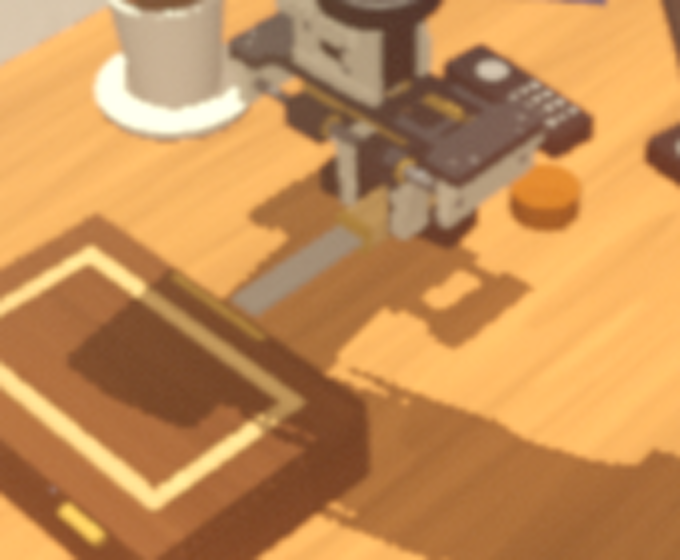

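In the crop, the blade tip sits at about (230,206) in the full picture, as predicted, just short of the brass strip and centred on it. I'll lower it 2 mm and insert.

```bash
python3 -m inch '0 0 0 -0.2 0 0 0;0 0 0 -0.2 0 0 0;0 0 0.8 -0.2 0 0 0;0 0 1.4 -0.2 0 0 0;0 0 1.6 -0.2 0 0 0;0 0 1.8 -0.2 0 0 0'; python3 -m inch '0 0 0.4 0 0 0 0;0 0 0.8 0 0 0 0;0 0 1.2 0 0 0 0;0 0 1.6 0 0 0 0'
```

```text
t: 10.5
eef_pos: [0.5804, -0.0906, 0.0404]
ee_rot: [-3.14, 0.005, 3.124]
force: [0.3, -0.6, -1.4]
width: 0.0238
t: 11.0
eef_pos: [0.5804, -0.0744, 0.0404]
ee_rot: [-3.14, 0.005, 3.124]
force: [0.3, 0.1, -1.2]
width: 0.0231
```

```bash
python3 -m inch '0 0 0 0.5 0 0 0;0 0 0 1 0 0 0;0 0 0.1 1.5 0 0 0;0 0 0.2 2 0 0 0;0 0 0.3 3 0 0 0;0 0 0.5 4 0 0 0;0 0 0.5 4 0 0 0' 60; python3 - <<'E'
from h import *
f=save('side','s5')
im=cv2.imread('pics/s5.png')[110:290,130:370]; cv2.imwrite('pics/s5c.png',cv2.resize(im,None,fx=3,fy=3,interpolation=cv2.INTER_CUBIC))
E
```

```text
t: 11.88
eef_pos: [0.581, -0.069, 0.0817]
ee_rot: [-3.14, 0.007, 3.124]
force: [-0.1, 0.1, -1.6]
width: 0.0232
```

View pics/s5c.png

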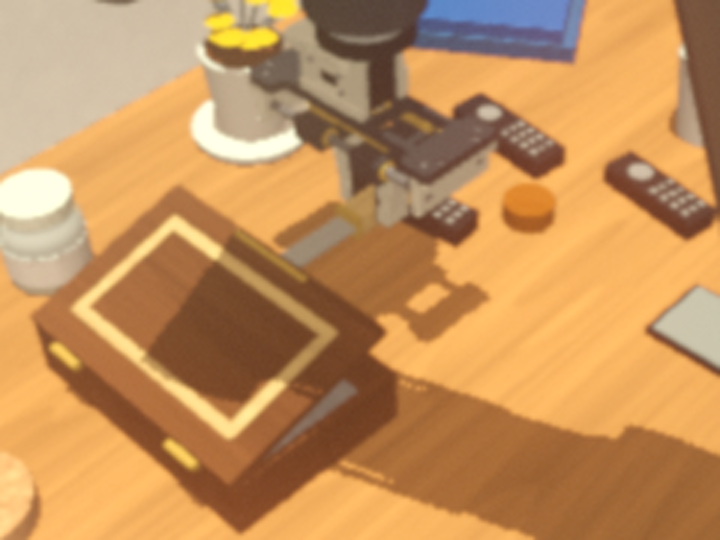

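```bash
python3 -m inch '0 0 0.8 1.4 0 0 0;0 0 1.75 2.8 0 0 0;0 0 2.9 4 0 0 0;0 0 4.1 5.2 0 0 0;0 0 5.5 6.1 0 0 0;0 0 7 6.9 0 0 0;0 0 7 6.9 0 0 0;0 0 8.5 7.4 0 0 0;0 0 10 7.8 0 0 0;0 0 10 7.8 0 0 0'; python3 - <<'E'
from h import *
f=save('side','s6')
im=cv2.imread('pics/s6.png')[90:290,110:370]; cv2.imwrite('pics/s6c.png',cv2.resize(im,None,fx=3,fy=3,interpolation=cv2.INTER_CUBIC))
E
```

```text
t: 13.18
eef_pos: [0.5811, 0.0324, 0.1594]
ee_rot: [-3.141, 0.007, 3.125]
force: [0.3, -0.1, -2.0]
width: 0.0234
```

View pics/s6c.png

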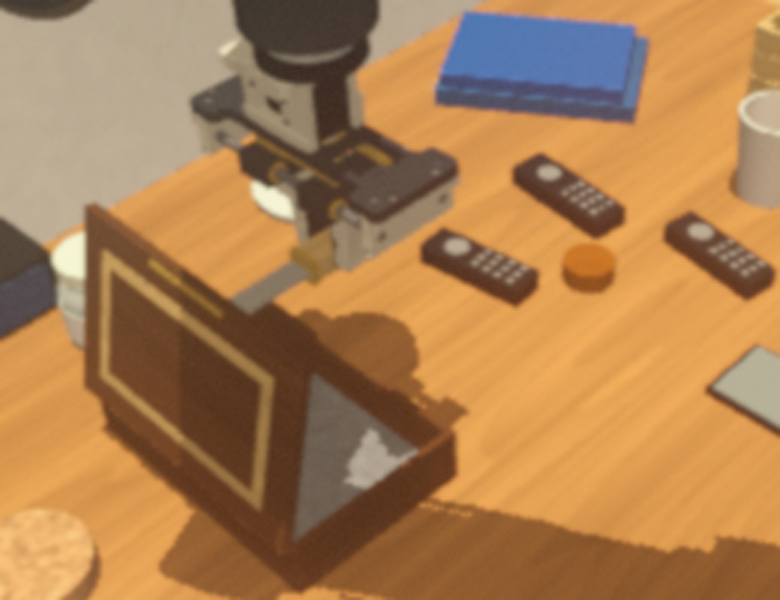

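The lid is at about 75° and the blade tip bears on its underside. I'll push on to the stop.

```bash
python3 -m inch '0 0 1 0 0 0 0;0 0 2 0 0 0 0;0 0 3 -0.1 0 0 0;0 0 3.8 -0.3 0 0 0;0 0 4.5 -0.6 0 0 0;0 0 5.1 -0.8 0 0 0;0 0 5.5 -0.9 0 0 0;0 0 5.5 -0.9 0 0 0'; python3 -m inch '0 0 0.2 0 0 0 0;0 0 0.4 0 0 0 0;0 0 0.4 0 0 0 0'
```

```text
t: 14.22
eef_pos: [0.5809, 0.0869, 0.15]
ee_rot: [-3.14, 0.006, 3.125]
force: [0.6, -2.1, -0.4]
width: 0.0235
t: 14.6
eef_pos: [0.5801, 0.0874, 0.1501]
ee_rot: [-3.136, 0.004, 3.124]
force: [1.3, -15.8, 1.5]
width: 0.0233
```

```bash
python3 -m inch '0 0 -4 0 0 0 0;0 0 -9 3 0 0 0;0 0 -10 9 0 0 0;0 0 -10 15 0 0 10;0 0 -6 16 0 0 20;0 -1 0 16 0 0 30;0 -2 5 16 0 0 40;0 -4 10 16 0 0 50;0 -6 15 16 0 0 60;0 -8 20 16 0 0 70;0 -8.9 25 16 0 0 80;0 -8.9 27.8 16 0 0 90'; python3 -m inch '0 0 0 0 0 0 5;0 0 0 0 0 0 8.5;0 0 0 0 0 0 8.5'
python3 - <<'E'
from h import *
s=telemetry.get_state(); print(np.round(s['eef_pos'],4),np.round(s['ee_rot'],3),np.round(s['q'],2))
f=save('top','t7')
for n,z in dict(remote1=.022,candle=.022).items():
    for r in regions_of('top',n):
        if r['p']>.2: print(n,round(r['p'],2),r['bbox'],rect(f,r['pixels'],z))
E
```

```text
t: 16.1
eef_pos: [0.4899, 0.3681, 0.31]
ee_rot: [-3.136, 0.005, -1.58]
force: [-0.9, -0.3, -0.1]
width: 0.0236
t: 16.48
eef_pos: [0.4897, 0.3684, 0.3098]
ee_rot: [-3.137, 0.006, -1.432]
force: [0.4, 0.4, -0.8]
width: 0.0235
[0.4897 0.3684 0.3098] [-3.137  0.006 -1.432] [ 0.96  0.21 -0.   -0.   -1.35  0.75]
remote1 0.82 [369.8, 213.5, 380.2, 250.1] [464.2, -313.3, 110.7, 37.8, -10.2]
remote1 0.71 [315.4, 160.9, 330.8, 199.3] [611.5, -158.4, 117.2, 40.8, 5.3]
remote1 0.66 [357.3, 163.5, 375.6, 198.8] [620.8, -292.0, 123.3, 43.9, -8.3]
candle 0.77 [336.2, 200.4, 351.3, 214.4] [535.4, -222.2, 43.6, 43.3, 1.4]
```

```bash
python3 -m inch '0 0.2 -0.7 -6 0 0 0;0 0.2 -0.7 -12 0 0 0;0 0.2 -0.7 -18 0 0 0;0 0.2 -0.7 -24 0 0 0;0 0.2 -0.7 -28 0 0 0;0 0.2 -0.7 -29 0 0 0;0 0.2 -0.7 -29.4 0 0 0;0 0.2 -0.7 -29.4 0 0 0;0 0.2 -0.7 -29.4 0 0 0'; python3 -m inch '0 0 0 -0.1 0 0 0;0 0 0 -0.1 0 0 0'
```

```text
t: 17.75
eef_pos: [0.4926, 0.3619, 0.0177]
ee_rot: [-3.134, 0.008, -1.433]
force: [0.4, -0.3, -0.9]
width: 0.0236
t: 18.0
eef_pos: [0.4928, 0.3622, 0.0174]
ee_rot: [-3.133, 0.008, -1.433]
force: [-0.9, 0.5, -1.1]
width: 0.0233
```

```bash
python3 -m inch '0 0 0 -0.2 0 0 0;0 0 0 -0.3 0 0 0;0 0 0 -0.3 0 0 0'
```

```text
t: 18.38
eef_pos: [0.4927, 0.3621, 0.0141]
ee_rot: [-3.134, 0.008, -1.433]
force: [-0.0, 0.4, -0.0]
width: 0.0237
```

```bash
python3 -m inch '0.1 0 0 -0.05 0 0 0;0.35 0 0 -0.05 0 0 0;0.5 0 0 -0.05 0 0 0;0.5 0 0 -0.05 0 0 0;0.5 0 0 3 0 0 0;0.5 0 0 9 0 0 0;0.5 0 0 15 0 0 0;1 -3 0 21 0 0 0;1 -7 0 28 0 0 0;1 -7 -0.8 29 0 0 0;1 -7 -0.8 29 0 0 0'
python3 - <<'E'
from h import *
f=save('wrist','w8')
for n,z in dict(opener=.019,slab=.008,coasters=.024).items():
    for r in regions_of('wrist',n)[:1]: print(n,round(r['p'],2),r['bbox'],rect(f,r['pixels'],z))
f=save('side','s8')
im=cv2.hconcat([cv2.resize(cv2.imread('pics/w8.png'),(400,300)),cv2.resize(cv2.imread('pics/s8.png'),(400,300))]); cv2.imwrite('pics/c8.png',im)
E
```

```text
t: 19.75
eef_pos: [0.4227, 0.3547, 0.3077]
ee_rot: [-3.129, 0.013, -1.432]
force: [-0.3, -0.1, 0.3]
width: 0.0785
opener 0.79 [269.7, 66.9, 286.0, 202.9] [462.1, 356.6, 179.8, 23.1, 7.9]
slab 0.72 [397.7, 0.0, 560.0, 174.4] [560.2, 96.3, 217.6, 202.0, 6.0]
coasters 0.76 [303.2, 0.0, 377.1, 56.3] [604.4, 303.7, 93.9, 61.2, -82.3]
```

View pics/c8.png

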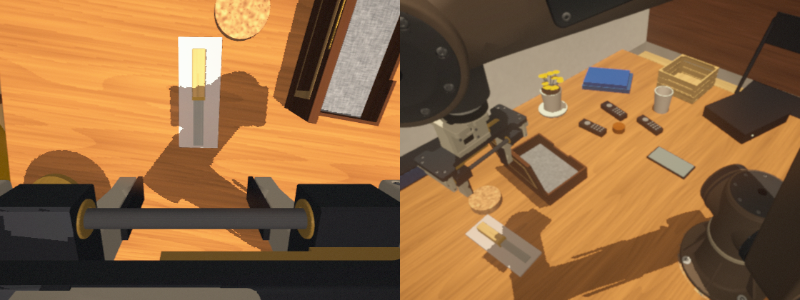

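The opener is back on the slab at (462,357), 7.9°, in line with the slab, and the lid stays open. Next, the remotes.

```bash
python3 -m inch '1 2 -6 0 0 0 0;1 3 -12 0 0 0 0;1 5 -18 0 0 0 0;1 6 -24 0 0 0 0;1 8 -30 0 0 0 0;1 9 -36 0 0 0 0;1 10 -42 0 0 0 0;1 11 -48 0 0 0 0;1 11 -54 0 0 0 0;1 11 -57 0 0 0 0;1 11 -57 0 0 0 0;1 11 -57 0 0 0 0'
cat > look.py <<'E'
from h import *
import sys
s=telemetry.get_state(); e=s['eef_pos']*1000; print('tcp',np.round(e,1),'rot',np.round(np.degrees(s['ee_rot']),1))
f=save('wrist',sys.argv[1])
def rc(n,hgt):
    for r in regions_of('wrist',n):
        if r['p']<.2: continue
        # silhouettes are of the whole bar: fit a block
        q=rect(f,r['pixels'],.022)
        best=None
        if n!='candle':
            L=.12 if q[2]>118 else .11; W=.04 if L>.115 else .036
            best=hull_fit([(f,r['pixels'])],(L,W,.022),0,(q[0]/1000,q[1]/1000),np.radians(q[4])); best=(np.round([best[0][0]*1000,best[0][1]*1000,np.degrees(best[0][2])],1),np.round(best[1],2))
        print(n,round(r['p'],2),np.round(r['bbox']),q,best)
rc('remote1',.022); rc('candle',.022)
E
python3 look.py w9
```

```text
t: 21.5
eef_pos: [0.5325, -0.2162, 0.3016]
ee_rot: [-3.137, 0.007, -1.435]
force: [-0.5, -0.1, 0.1]
width: 0.0877
tcp [ 532.5 -216.2  301.6] rot [-179.7    0.4  -82.2]
remote1 0.9 [309. 180. 362. 259.] [468.0, -313.0, 112.0, 40.3, -10.0] (array([ 465.6, -315.2,   -8. ]), array([0.9]))
remote1 0.84 [227.  54. 258. 143.] [614.4, -160.0, 110.9, 38.7, 6.9] (array([ 614.4, -159.1,    6.5]), array([0.96]))
remote1 0.71 [316.  54. 374. 155.] [624.5, -291.9, 119.3, 43.0, -7.2] (array([ 623.6, -293.3,   -7.4]), array([0.94]))
candle 0.72 [224.  50. 258. 140.] [615.3, -160.3, 110.8, 38.5, 6.4] None
```

View pics/w9.png

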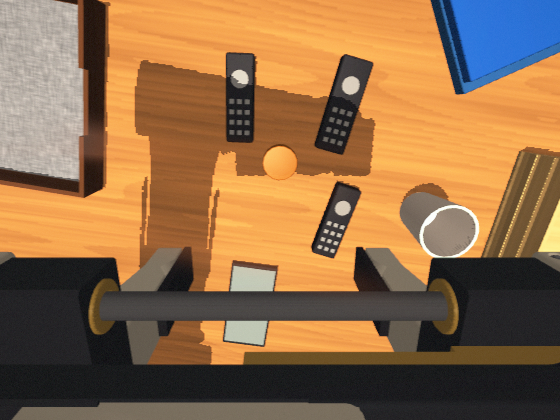

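```bash
python3 -m inch '0.75 4 3 -5 0 0 -1.3;0.75 8.1 5.7 -11 0 0 -1.3;0.75 8.1 5.7 -17 0 0 -1.3;0.75 8.1 5.7 -23 0 0 -1.3;0.75 8.1 5.7 -27 0 0 -1.3;0.75 8.1 5.7 -29 0 0 -1.3;0.75 8.1 5.7 -29.7 0 0 -1.3;0.75 8.1 5.7 -29.7 0 0 -1.3'; python3 -m inch '0.2 0 0 0 0 0 0;0.2 0 0 0 0 0 0;0 0 0 0 0 0 0;0 0 0 0 0 0 0;0 0 0 2 0 0 0;0 0 0 5 0 0 0;0 0 0 10 0 0 0;0 0 0 14 0 0 0' 30
```

```text
t: 22.65
eef_pos: [0.6143, -0.1579, 0.006]
ee_rot: [-3.135, 0.006, -1.454]
force: [0.3, 0.4, 1.0]
width: 0.0661
t: 23.65
eef_pos: [0.6143, -0.1579, 0.1477]
ee_rot: [-3.135, 0.006, -1.454]
force: [1.1, -0.2, -0.5]
width: 0.0357
```

```bash
python3 -m inch '0 1 4 3 0 0 -10;0 1 8 3 0 0 -20;0 2 12 3 0 0 -30;0 2 16 3 0 0 -40;0 3 20 3 0 0 -50;0 3.7 24 3 0 0 -60;0 3.7 26 3 0 0 -70;0 3.7 26 3 0 0 -80;0 3.7 26 3 0 0 -90;0 3.7 26 3 0 0 -98.4;0 3.7 26 3 0 0 -98.4;0 3.7 26 3 0 0 -98.4'
python3 - <<'E'
from h import *
f=save('wrist','w10'); g=save('side','s10')
im=cv2.hconcat([cv2.resize(cv2.imread('pics/w10.png'),(400,300)),cv2.resize(cv2.imread('pics/s10.png'),(400,300))]); cv2.imwrite('pics/c10.png',im)
E
```

```text
t: 25.15
eef_pos: [0.6512, 0.102, 0.1776]
ee_rot: [-3.135, 0.006, 3.114]
force: [0.2, 0.6, -1.1]
width: 0.0357
```

View pics/c10.png

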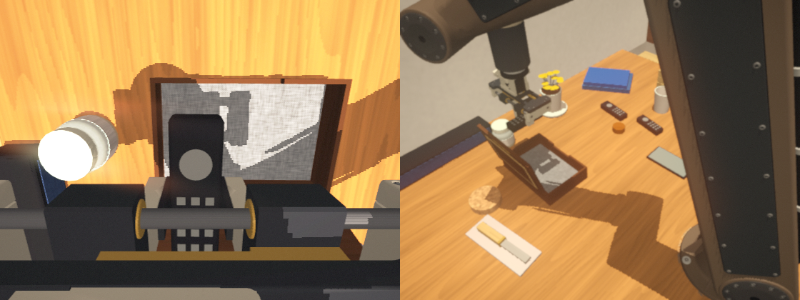

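```bash
python3 - <<'E'
from h import *
f=grab_frame('top')
im=cv2.imread('pics/t0.png')
for p in [(229,112),(250,112),(239,104),(239,132)]: print(p,[np.round(ray(f,p,z)[:2]*1000) for z in (0,.05,.09)])
g=grab_frame('side')
for p in [(130,175),(159,175),(144,168),(145,206)]: print('side',p,[np.round(ray(g,p,z)[:2]*1000) for z in (0,.05,.09)])
w=grab_frame('wrist')
# inner rim corners in w10 (full-res = 1.4x): top-left/right of the front inner edge
for p in [(158*1.4,85*1.4),(346*1.4,85*1.4)]: print('rim',np.round(ray(w,p,.05)*1000))
E
```

```text
(229, 112) [array([840., 142.]), array([821., 136.]), array([806., 132.])]
(250, 112) [array([842.,  75.]), array([823.,  71.]), array([807.,  68.])]
(239, 104) [array([868., 111.]), array([848., 106.]), array([832., 103.])]
(239, 132) [array([774., 108.]), array([757., 103.]), array([744.,  99.])]
side (130, 175) [array([918.,  76.]), array([858., 105.]), array([809., 128.])]
side (159, 175) [array([858.,  23.]), array([802.,  55.]), array([756.,  81.])]
side (144, 168) [array([915.,  32.]), array([855.,  63.]), array([806.,  89.])]
side (145, 206) [array([784., 124.]), array([732., 150.]), array([691., 170.])]
rim [694.  30.  50.]
rim [470.  36.  50.]
```

```bash
python3 -m inch '0 -0.1 0 -4 0 0 0;0 -0.1 0 -8 0 0 0;0 -0.1 0 -12 0 0 0;0 -0.1 0 -15 0 0 0;0 -0.1 0 -16 0 0 0;0 -0.1 0 -16.4 0 0 0;0 -0.1 0 -16.4 0 0 0;0 -0.1 0 -16.4 0 0 0'
```

```text
t: 26.4
eef_pos: [0.6511, 0.1023, 0.0151]
ee_rot: [-3.135, 0.008, 3.112]
force: [-0.1, 0.3, -0.8]
width: 0.0356
```

```bash
python3 -m inch '0 0 0 -0.25 0 0 0;0 0 0 -0.25 0 0 0;0.45 0 0 -0.25 0 0 0;0.48 0 0 -0.25 0 0 0;0.48 0 0 -0.25 0 0 0;0.48 0 0 4 0 0 0;0.48 0 0 9 0 0 0;0.48 0 0 15 0 0 0;0.48 0 0 20 0 0 0;0.48 0 0 25 0 0 0'
```

```text
t: 27.65
eef_pos: [0.6508, 0.1022, 0.2671]
ee_rot: [-3.136, 0.009, 3.112]
force: [0.8, 0.2, -0.6]
width: 0.0421
```

```bash
python3 -m inch '0.8 -1 -5 3 0 0 9;0.8 -2 -10 3 0 0 18;0.8 -3 -15 3 0 0 27;0.8 -4 -20 3 0 0 36;0.8 -6 -25 3 0 0 45;0.8 -8 -30 3 0 0 54;0.8 -9 -35 3 0 0 63;0.8 -10.6 -39 3 0 0 72;0.8 -10.6 -39 3 0 0 80;0.8 -10.6 -39 3 0 0 84.4;0.8 -10.6 -39 3 0 0 84.4;0.8 -10.6 -39 3 0 0 84.4'; python3 look.py w11
```

```text
t: 29.15
eef_pos: [0.5449, -0.2876, 0.2972]
ee_rot: [-3.136, 0.009, -1.699]
force: [-0.1, -0.1, -0.1]
width: 0.0699
tcp [ 544.9 -287.6  297.2] rot [-179.7    0.5  -97.4]
remote1 0.76 [  0. 112.  14. 139.] [646.2, 55.1, 37.3, 14.2, -21.5] (array([628.6, 115.4, -57.3]), array([0.68]))
remote1 0.61 [286. 179. 316. 259.] [468.0, -315.3, 112.9, 36.5, -10.9] (array([ 465.5, -315.2,   -8. ]), array([0.9]))
remote1 0.57 [254.  55. 288. 153.] [624.5, -293.3, 117.6, 40.2, -6.6] (array([ 623.9, -293.8,   -6.3]), array([0.89]))
candle 0.7 [211. 158. 250. 195.] [541.6, -224.1, 48.9, 46.6, -8.8] None
```

```bash
python3 -m inch '0.78 4 -0.3 -5 0 0 0;0.78 7.9 -0.6 -11 0 0 0;0.78 7.9 -0.6 -17 0 0 0;0.78 7.9 -0.6 -23 0 0 0;0.78 7.9 -0.6 -27 0 0 0;0.78 7.9 -0.6 -29 0 0 0;0.78 7.9 -0.6 -29.3 0 0 0;0.78 7.9 -0.6 -29.3 0 0 0'; python3 -m inch '0.2 0 0 0 0 0 0;0.2 0 0 0 0 0 0;0 0 0 0 0 0 0;0 0 0 0 0 0 0;0 0 0 2 0 0 0;0 0 0 5 0 0 0;0 0 0 10 0 0 0;0 0 0 16 0 0 0;0 0 0 18 0 0 0' 30
```

```text
t: 30.3
eef_pos: [0.6253, -0.2939, 0.006]
ee_rot: [-3.133, 0.008, -1.698]
force: [0.4, -0.1, 0.4]
width: 0.0681
t: 31.42
eef_pos: [0.6271, -0.2947, 0.1926]
ee_rot: [-3.125, 0.007, -1.697]
force: [0.2, -0.7, -1.6]
width: 0.0398
```

```bash
python3 -m inch '0 -1 5 0 0 0 -9;0 -2 10 0 0 0 -18;0 -2 15 0 0 0 -27;0 -3 20 0 0 0 -36;0 -3 25 0 0 0 -45;0 -4 30 0 0 0 -54;0 -4.3 35 0 0 0 -63;0 -4.3 39.8 0 0 0 -72;0 -4.3 39.8 0 0 0 -80;0 -4.3 39.8 0 0 0 -84.5;0 -4.3 39.8 0 0 0 -84.5;0 -4.3 39.8 0 0 0 -84.5'; python3 - <<'E'
from h import *
save('wrist','w12')
E
```

```text
t: 32.92
eef_pos: [0.5841, 0.1032, 0.1932]
ee_rot: [-3.126, 0.007, 3.113]
force: [-0.5, -0.7, -0.1]
width: 0.0396
```

View pics/w12.png

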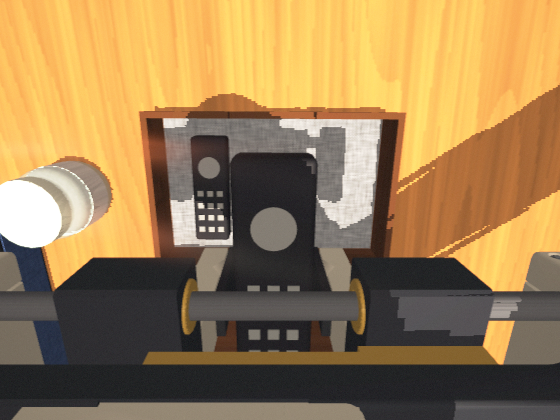

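Remote B lies straight in the box at columns 192–229, and C is held level. I'll lower C between B and the free side.

```bash
python3 - <<'E'
from h import *
w=grab_frame('wrist')
for p in [(192,187),(229,187)]: print(np.round(ray(w,p,.028)*1000))
E
python3 -m inch '0 0 0 -5 0 0 0;0 0 0 -10 0 0 0;0 0 0 -14 0 0 0;0 0 0 -16 0 0 0;0 0 0 -17.5 0 0 0;0 0 0 -18 0 0 0;0 0 0 -18 0 0 0;0 0 0 -18 0 0 0'
```

```text
[668.  97.  28.]
[630.  98.  28.]
t: 34.02
eef_pos: [0.5847, 0.1034, 0.0138]
ee_rot: [-3.126, 0.008, 3.112]
force: [-0.7, -0.3, -1.2]
width: 0.0402
```

```bash
python3 -m inch '0 0 0 -0.15 0 0 0;0.5 0 0 -0.15 0 0 0;0.52 0 0 -0.15 0 0 0;0.52 0 0 -0.15 0 0 0;0.52 0 0 4 0 0 0;0.52 0 0 9 0 0 0;0.52 0 0 15 0 0 0;0.52 0 0 20 0 0 0;0.52 0 0 25 0 0 0'
python3 -m inch '0.8 -1 -5 3 0 0 9;0.8 -3 -10 3 0 0 18;0.8 -5 -15 3 0 0 27;0.8 -7 -20 3 0 0 36;0.8 -9 -25 3 0 0 45;0.8 -11 -30 3 0 0 54;0.8 -13 -35 3 0 0 63;0.8 -15 -41 3 0 0 72;0.8 -15 -41 3 0 0 80;0.8 -15 -41 3 0 0 82;0.8 -15 -41 3 0 0 82;0.8 -15 -41 3 0 0 82'; python3 look.py w13; python3 - <<'E'
from h import *
f=grab_frame('wrist')
r=regions_of('wrist','papercup')[0]; print(r['p'],r['bbox'],rect(f,r['pixels'],.09)); print([(q['p'],ray(f,q['location'],0)) for q in pinpoint('wrist','papercup')])
E
```

```text
t: 35.15
eef_pos: [0.5844, 0.1033, 0.2658]
ee_rot: [-3.127, 0.009, 3.112]
force: [1.8, -0.3, 0.2]
width: 0.0457
t: 36.65
eef_pos: [0.4348, -0.306, 0.2959]
ee_rot: [-3.127, 0.009, -1.74]
force: [-1.7, 0.3, -0.3]
width: 0.0701
tcp [ 434.8 -306.   295.9] rot [-179.1    0.5  -99.7]
remote1 0.8 [263. 102. 295. 188.] [464.9, -315.4, 111.3, 35.9, -10.9] (array([ 464.9, -315.4,  -11.3]), array([0.94]))
candle 0.81 [180.  84. 221. 120.] [539.6, -225.1, 47.3, 45.2, 77.4] None
0.91 [343.6, 71.0, 418.9, 145.7] [494.0, -434.3, 77.2, 71.0, -64.4]
[(0.77, array([ 0.49811569, -0.4349597 ,  0.        ]))]
```

View pics/w13.png

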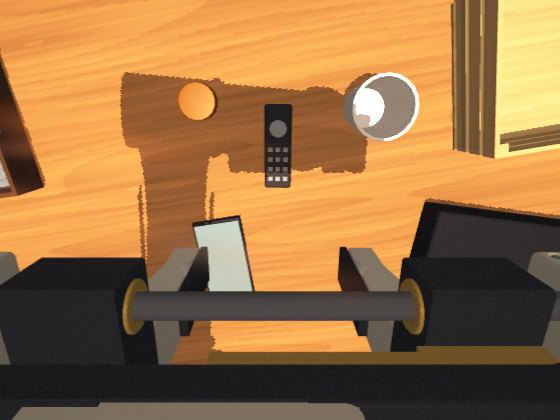

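The cup's nearest rim is at about y = -399. Gripping A 30 mm towards its near end keeps the gripper body about 12 mm clear of the cup.

```bash
python3 -m inch '0.75 0 -0.4 -5 0 0 -1.3;0.75 0 -0.4 -11 0 0 -1.3;0.75 0 -0.4 -17 0 0 -1.3;0.75 0 -0.4 -22 0 0 -1.3;0.75 0 -0.4 -26 0 0 -1.3;0.75 0 -0.4 -28 0 0 -1.3;0.75 0 -0.4 -29 0 0 -1.3;0.75 0 -0.4 -29 0 0 -1.3'; python3 -m inch '0.2 0 0 0 0 0 0;0.2 0 0 0 0 0 0;0 0 0 0 0 0 0;0 0 0 0 0 0 0;0 0 0 2 0 0 0;0 0 0 5 0 0 0;0 0 0 10 0 0 0;0 0 0 16 0 0 0;0 0 0 18 0 0 0' 35
```

```text
t: 37.95
eef_pos: [0.4345, -0.3104, 0.0056]
ee_rot: [-3.127, 0.009, -1.762]
force: [-0.5, -0.3, -0.1]
width: 0.0658
t: 39.08
eef_pos: [0.436, -0.3111, 0.1897]
ee_rot: [-3.122, 0.008, -1.762]
force: [0.7, -0.7, -1.8]
width: 0.0358
```

```bash
python3 -m inch '0 1 5 1 0 0 -9;0 2 10 1 0 0 -18;0 3 15 1 0 0 -27;0 4 20 1 0 0 -36;0 5 25 1 0 0 -45;0 6 30 1 0 0 -54;0 7 35 1 0 0 -63;0 8.3 40 1 0 0 -72;0 8.3 44.2 1 0 0 -80;0 8.3 44.2 1 0 0 -80.7;0 8.3 44.2 1 0 0 -80.7;0 8.3 44.2 1 0 0 -80.7'; python3 - <<'E'
from h import *
w=save('wrist','w14')
E
```

```text
t: 40.58
eef_pos: [0.5188, 0.13, 0.1998]
ee_rot: [-3.122, 0.008, 3.113]
force: [0.9, -0.1, -1.4]
width: 0.0356
```

View pics/w14.png

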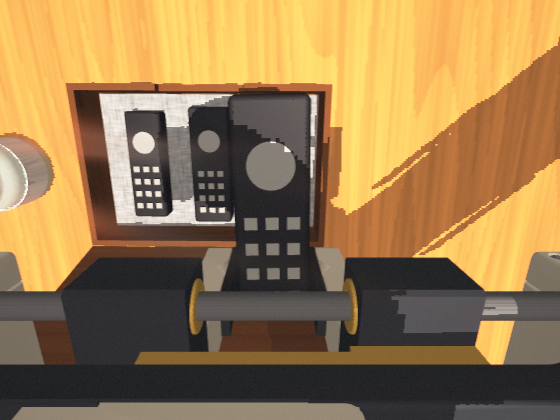

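```bash
python3 - <<'E'
from h import *
w=grab_frame('wrist')
for p in [(124,112),(165,112),(188,108),(196,220)]: print(np.round(ray(w,p,.028)*1000))
print('wall',np.round(ray(w,(326,88),.05)*1000),np.round(ray(w,(318,95),.05)*1000))
E
python3 -m inch '0 -0.1 0 -5 0 0 0;0 -0.1 0 -10 0 0 0;0 -0.1 0 -14 0 0 0;0 -0.1 0 -16.5 0 0 0;0 -0.1 0 -18 0 0 0;0 -0.1 0 -18.6 0 0 0;0 -0.1 0 -18.6 0 0 0;0 -0.1 0 -18.6 0 0 0'
```

```text
[664.  48.  28.]
[624.  49.  28.]
[601.  46.  28.]
[604. 161.  28.]
wall [469.  32.  50.] [476.  38.  50.]
t: 41.68
eef_pos: [0.5185, 0.1304, 0.0148]
ee_rot: [-3.123, 0.009, 3.112]
force: [-0.6, -1.1, -0.1]
width: 0.0356
```

```bash
python3 -m inch '0 0 0 -0.25 0 0 0;0.45 0 0 -0.25 0 0 0;0.48 0 0 -0.25 0 0 0;0.48 0 0 -0.25 0 0 0;0.48 0 0 4 0 0 0;0.48 0 0 9 0 0 0;0.48 0 0 15 0 0 0;0.48 0 -3 20 0 0 0;0.48 2 -10 20 0 0 0;0.48 6 -16 20 0 0 0;0.48 6 -22 20 0 0 0;0.48 6 -22 20 0 0 0'; python3 - <<'E'
from h import *
s=telemetry.get_state(); print(np.round(s['eef_pos'],3))
w=save('side','s15');t=save('top','t15')
im=cv2.hconcat([cv2.resize(cv2.imread('pics/s15.png'),(400,300)),cv2.resize(cv2.imread('pics/t15.png')[100:310,140:420],(400,300))]); cv2.imwrite('pics/c15.png',im)
E
```

```text
t: 43.18
eef_pos: [0.5784, -0.0928, 0.2144]
ee_rot: [-3.122, 0.008, 3.109]
force: [-0.2, 0.5, 0.2]
width: 0.0419
[ 0.578 -0.093  0.214]
```

View pics/c15.png

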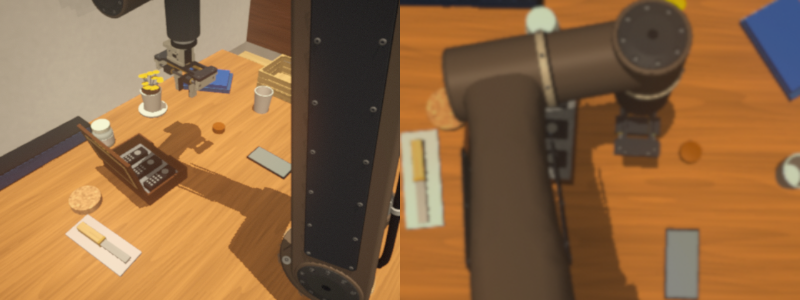

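All three remotes are flat in the box, visible in the side view at about (150,165) of the left half. The opener, candle and cup haven't moved. Now I'll go behind the lid and close it.

```bash
python3 -m inch '0 0 0 5 0 0 0;0 0.5 4 9 0 0 0;0 0.5 10 9 0 0 0;0 0.5 16 9 0 0 0;0 0.5 22 9 0 0 0;0 0.5 28 9 0 0 0;0 0.5 34 9 0 0 0;0 0.5 38 9 0 0 0;0 0.5 38 9 0 0 0;0 0.5 38 2 0 0 0;0 0.5 38 -4.2 0 0 0;0 0.5 38 -4.2 0 0 0'; python3 -m inch '0 0 -2 0 0 0 0;0 0 -4 0.2 0 0 0;0 0 -6 0.4 0 0 0;0 0 -8 0.6 0 0 0;0 0 -8 0.6 0 0 0'
```

```text
t: 44.78
eef_pos: [0.5804, 0.2873, 0.1684]
ee_rot: [-3.117, 0.002, 3.11]
force: [-0.9, -0.7, 0.4]
width: 0.0005
t: 45.4
eef_pos: [0.5806, 0.2054, 0.1755]
ee_rot: [-3.118, 0.003, 3.108]
force: [0.7, -0.2, 0.3]
width: 0.0006
```

```bash
python3 -m inch '0 0 -1.8 0.2 0 0 0;0 0 -3.6 0.2 0 0 0;0 0 -5.2 -0.2 0 0 0;0 0 -6.8 -0.8 0 0 0;0 0 -8.2 -1.6 0 0 0;0 0 -9.6 -2.6 0 0 0;0 0 -10.8 -3.9 0 0 0;0 0 -11.9 -5.2 0 0 0;0 0 -11.9 -5.2 0 0 0'; python3 - <<'E'
from h import *
w=save('side','s16'); cv2.imwrite('pics/s16c.png',cv2.resize(cv2.imread('pics/s16.png')[90:310,90:370],None,fx=2,fy=2))
E
```

```text
t: 46.52
eef_pos: [0.5797, 0.0852, 0.1219]
ee_rot: [-3.117, 0.001, 3.107]
force: [-0.0, 0.9, -0.3]
width: 0.0006
```

View pics/s16c.png

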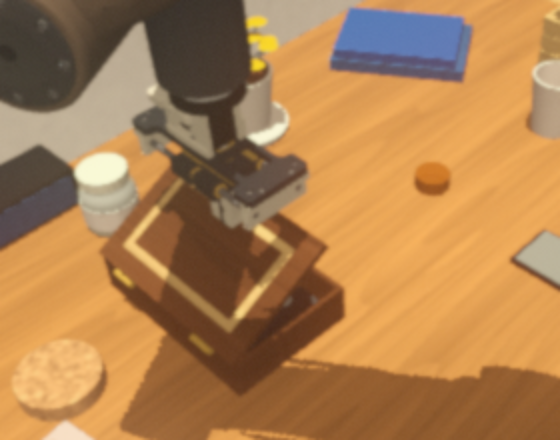

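The lid follows at about 30°. I'll bring it down the rest of the way and press it shut.

```bash
python3 -m inch '0 0 -0.8 -1.4 0 0 0;0 0 -1.5 -2.9 0 0 0;0 0 -1.9 -4.4 0 0 0;0 0 -2.2 -5.6 0 0 0;0 0 -2.2 -6 0 0 0;0 0 -2.2 -6.2 0 0 0;0 0 -2.2 -6.2 0 0 0'; python3 -m inch '0 0 0 -0.2 0 0 0;0 0 0 -0.3 0 0 0;0 0 0 -0.3 0 0 0'
```

```text
t: 47.45
eef_pos: [0.5805, 0.064, 0.0609]
ee_rot: [-3.117, 0.002, 3.107]
force: [0.9, 1.1, -0.2]
width: 0.0004
t: 47.82
eef_pos: [0.5809, 0.0642, 0.0602]
ee_rot: [-3.118, 0.004, 3.108]
force: [-7.4, 0.1, 16.4]
width: 0.0003
```

```bash
python3 -m inch '0 0 0 4 0 0 0;0 0 0 10 0 0 0;0 0 -4 16 0 0 0;0 0 -10 22 0 0 0;0 -2 -16 24 0 0 0;0 -6 -22 24 0 0 0;0 -10 -28 24 0 0 0;0 -14 -34 24 0 0 0;0 -18 -40 24 0 0 0;0 -22 -46 24 0 0 0;0 -22 -46 24 0 0 0'; python3 - <<'E'
from h import *
w=save('side','s17');t=save('top','t17')
for n,z in dict(opener=.019,slab=.008,candle=.022,papercup=.09,coasters=.024,remote1=.022,box=.06).items():
    for r in regions_of('top',n)[:2]: print(n,round(r['p'],2),rect(t,r['pixels'],z))
r=regions_of('side','box')[0]; print(hull_fit([(w,r['pixels'])],(.158,.24,.06),0,(.586,.1045),1.54))
im=cv2.hconcat([cv2.resize(cv2.imread('pics/s17.png'),(400,300)),cv2.resize(cv2.imread('pics/t17.png')[100:310,140:420],(400,300))]); cv2.imwrite('pics/c17.png',im)
E
```

```text
t: 49.2
eef_pos: [0.3673, -0.3858, 0.3008]
ee_rot: [-3.117, 0.006, 3.109]
force: [1.8, -0.7, -1.3]
width: 0.0002
opener 0.76 [462.4, 356.3, 177.9, 28.6, 7.2]
opener 0.34 [620.6, 302.4, 97.3, 92.2, 47.7]
slab 0.81 [467.7, 354.8, 209.6, 81.2, 7.2]
coasters 0.72 [620.0, 302.1, 95.8, 93.1, 2.9]
box 0.71 [581.3, 104.6, 248.8, 167.5, -1.7]
box 0.67 [612.1, 292.0, 94.4, 91.6, 47.7]
(array([0.5857181 , 0.10277063, 1.52587665]), [np.float64(0.9769848835625766)])
```

```bash
python3 - <<'E'
from h import *
w=grab_frame('side')
for n,z in dict(candle=0,papercup=0).items():
    print(n,[(round(r['p'],2),np.round(ray(w,r['location'],z)*1000)) for r in pinpoint('side',n)][:1],[np.round(r['bbox']) for r in regions_of('side',n)][:1])
print('remotes',[(round(r['p'],2),np.round(r['bbox'])) for r in regions_of('side','remote1')])
print('exp',proj(w,[.54,-.224,.011]),proj(w,[.497,-.435,.045]))
print(arm.job_done())
E
```

```text
candle [(0.69, array([ 544., -231.,   -0.]))] [array([298., 168., 319., 186.])]
papercup [(0.58, array([ 493., -438.,    0.]))] [array([355., 120., 385., 157.])]
remotes []
exp [306.18789629 178.36770116] [365.87766558 140.02915703]
the job is handed in; nothing more can be done
None
```

I worked the opener's blade into the notch, levered the lid up and swung it to its stop, where it stayed. I then laid the opener back on the slab and put all three remotes in the box side by side; a fourth was not there. Finally I closed the lid, pressed it shut and handed the job in at about 50 s of robot time.

**Last checks:**
- **Lid:** the box outline again matches the shut box (97.7% overlap). The fingers met the lid at 60 mm above the table, pressing with about 16 N.
- **Opener:** it lies at 7.2° on the slab, which also lies at 7.2°, and is about 5 mm off the slab's centre lengthwise.
- **Remotes:** none are detected on the table any more.
- **Bystanders:** the coasters read within 1 mm of their first position. The candle and cup read within about 10 mm, which is the networks' error. The cup's outline is an upright cup's.

**Limits:** the arm hid the candle and cup from the top camera at the end, so those two were checked from the side camera only. The final picture could not be viewed because I had reached the 16-picture limit, so the last check rests on numbers alone.

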